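Roll the thick dowel pin onto the marked line

ROBOT

A 6-joint arm with a two-finger parallel gripper is mounted at the origin on a cart in front of the work surface, level with it; the furniture and walls round the work are solid. World frame = base frame: x ahead of the robot, y to its left, z up, the work surface at z = 0. Lengths are in m, angles in degrees, forces in N, time in s.
With the tool pointing down it reaches from about 0.35 to 0.925 m from the base axis. Payload 6.4 kg.
Tool frame: the origin (TCP) lies on the mounting face of the last link; the fingertips stand 173 mm ahead of it and the grasp point (between the pads) lies 155 mm ahead of it; z points along the fingers, y is the direction in which the jaws open and shut (so a half turn about z gives the same grasp; the last joint's range is limited). The gripper opens to 85 mm and grips with 20 to 120 N. Pads are 22 mm wide; open, the fingers measure 114 mm over their backs; the gripper's body (76 mm by 85 mm) begins 54 mm behind the grasp point. The pads swing forward as they close: fully open they stand 13 mm farther back than shut.
Start: joints at [-74.204, 14.043, 89.255, -0, 76.702, -9.975], TCP at [0.283, -0.585, 0.405] pointing down, gripper open.
Joint ranges: [-179.41, 179.41], [-58.25, 129.5], [7.25, 145.43], [-54.29, 234.29], [11.92, 165.04], [-157.13, 157.13]. Speed limits (degrees/s): [147.25, 147.25, 180, 180, 180, 180].

INTERFACE

Orientations are given as [roll, pitch, yaw] about the fixed x, y, z axes, in that order (R = Rz(yaw) Ry(pitch) Rx(roll)).
In Python, from bench import env, optics, job gives the robot as it stands.
- The arm moves only by the tool play_rows, never from a script. Its argument "series" is a list of rows, each an object with "grip": the opening in per cent of the stroke, from 0 (shut) to 100 (fully open); "delta_pos": the shift along the tool's x, y, z in cm, a list of three; "turn": the turn about the tool's z in rad. In form: [{"grip": grip, "delta_pos": [x, y, z], "turn": turn}, ...]. A call has 1 to 8 rows; each row shifts and turns the commanded pose from where the row before left it, along the tool's axes as they then stand; what a row does not reach is not made up. A row lasts 1/10 s, in which the tool goes at most 50 mm and 8.59 degrees, less where a joint would pass 70% of its speed; a pose out of reach is approached as far as the arm can. A call is refused whole if a number of a shift passes 5 or a number of a turn 0.15, either way. A call with a gripper value outside its range is refused whole. The fingers move at their own pace and stop on an object; "force" is the grip in N (left out, the last holds). Time passes only in rows, so rows that do not move let the fingers close. It gives the time, the measured TCP pose, the force and the opening at its end, in the units of the state.
- env.sense(): the state, without advancing time (a new reading comes with each control period).
- optics.read_camera(name): name is "scene" or "top" or "wrist"; returns a dict with "image" (400x640x3 uint8, blue, green, red), "intrinsics" (3x3 intrinsics, pixels), "rvec" (rotation vector, rad) and "tvec" (3), from world to camera coordinates, as OpenCV has them; the wrist camera has in their place "T_tool_cam" (4x4, takes a point from camera to tool coordinates, whose origin is the TCP and whose axes are the flange's). Camera axes: x right, y down, z forward; pixel columns grow to the right and rows downward; lengths in m; the calibration is good to about 2 mm. A picture is of the moment at which its call begins: read the wrist's pose just before it. There is no depth.
- job.hand_in(): hands the job in, once; it reports no verdict.
The state is a dict: "time_s": time; "joint_pos": joint angles; "dq": joint speeds; "tau": joint torques, N m; "position": TCP position; "tool_rot": TCP orientation; "force": force on the tool from outside, world axes, zero at the start; "torque": the same for the moment, N m; "width": finger opening in m.
Only numpy, scipy, OpenCV 4.12 (cv2) and the standard library are available. Lean on these libraries where they do the work, as an engineer would, in place of code of your own. Each camera call takes 0.05 s, during which the arm holds its last target. There are 200 camera calls.

TASK

On the check plate, roll the thicker of the two steel pins onto the marked line by pressing a fingertip on the top of the pin and stroking it sideways, in several strokes if need be, until the pin lies along the line and covers it. Do not pinch or lift the pin, do not shove it from beside with lowered fingers, and leave the slimmer pin and everything else where they are. Finish with the hand clear and the pin lying still.

Things in the scene. Friction and masses are not known exactly. Their poses are not given: they have to be found in the camera images.
- check_plate: Fixed flat aluminium plate, 120 mm (its x) by 320 mm (its y) by 12 mm thick, lying on the table; origin at the centre of its underside, z up. A dark steel stop, 8 mm wide and 8 mm high, runs along each short end (y = -156, +156 mm). The two pins lie across the plate, one on each side of the line, and roll along the plate's y.
- line_mid (a point): Middle of the marked line, on the plate's top surface (12 mm above the table). The line is black, 4 mm wide and 112 mm long, printed flat on the plate (no groove), and runs along the plate's x (this point's x); y is the rolling direction.
- thick_pin: The pin to roll: bare steel cylinder, 32 mm in diameter, 90 mm long, 0.22 to 0.36 kg, lying 50 to 75 mm to one side of the line (either side), parallel to it within about 3 degrees. Origin at its centre, 16 mm above the plate, so its top is 44 mm above the table; x is its long axis, y and z turn as it rolls. Pressed on top with 4 to 20 N, it rolls half as far as the finger moves, without slip; it stays where left.
- slim_pin: Bystander: the slimmer steel pin, 20 mm in diameter, 90 mm long, lying on the other side of the line, 50 to 75 mm from it. Origin at its centre, 10 mm above the plate; x is its long axis.
- steel_block: Bystander: small steel block, 24 x 32 x 18 mm, on the plate near its +y end; origin at the centre of its underside.
- housing: Bystander: white plastic connector housing, 20 x 28 x 14 mm, on the plate near its -y end; origin at the centre of its underside.
- terminal_bin: Bystander: open clear plastic bin, 122 x 157 x 72 mm, on the table to the left of the plate; origin at the centre of its underside.
- screwdriver_cross: Bystander: yellow-handled screwdriver, 170 mm long, lying on the table at the left, towards the back.
- the_hand_crimper: Bystander: orange-handled crimping pliers, 196 mm long, lying at the left of the table.

How it is judged:
By the outcome, as a careful person would: the job done as asked, in the order asked, and still so for the second after the job is handed in, with the robot touching nothing.
It also fails if it takes over 48 s, if anything falls off the work surface, if the arm or the gripper's body presses on something with over 40 N, if the wrist force passes 120 N, or if a joint passes its speed limit or range.

## Working session

There is one attempt and no reset: what is moved stays moved. The work goes in short steps, Python scripts to look and compute and a tool call to move; the robot and the scene stay as the last step left them, time stands still between calls to the robot, and variables do not carry over. Pictures are saved under pics/ and viewed, about 8 in all and at most 12, crops included, and the job is handed in when it is done.

Besides the shell and the picture viewer there is one more tool, called after "Request:" by a JSON object that holds its "api" and its "payload". play_rows: Moves the arm, as the interface text tells. Its arguments: {"type":"object","properties":{"series":{"type":"array"},"force":{"type":"number"}},"required":["series"]}

```bash
mkdir -p pics; python3 - <<'E'
from bench import env, optics
import cv2, numpy as np
s=env.sense(); print({k:np.round(v,4) for k,v in s.items()})
for n in ("top","scene"):
    c=optics.read_camera(n); cv2.imwrite(f"pics/{n}0.png",c["image"])
    print(n,np.round(c["intrinsics"],2).tolist(),np.round(np.ravel(c["rvec"]),4),np.round(np.ravel(c["tvec"]),4))
E
```

```text
{'time_s': np.float64(0.0), 'joint_pos': array([-7.42031e+01,  1.40844e+01,  8.93264e+01,  5.00000e-04,
        7.67019e+01, -9.97500e+00]), 'dq': array([-0.1151,  0.0036, -0.0446, -0.0478, -0.1634, -0.0303]), 'tau': array([ 9.00000e-04, -4.29511e+01, -3.26126e+01, -1.00000e-04,
        5.40000e-03, -0.00000e+00]), 'position': array([ 0.2826, -0.5851,  0.4036]), 'tool_rot': array([-1.79889e+02, -2.00000e-02,  2.57717e+01]), 'force': array([ 0.6487, -0.0689, -1.0247]), 'torque': array([-0.0334, -0.0031, -0.0014]), 'width': np.float64(0.085)}
top [[487.74, 0.0, 318.42], [0.0, 487.74, 207.03], [0.0, 0.0, 1.0]] [ 2.1233 -2.146   0.204 ] [-0.0794  0.5118  1.4025]
scene [[421.51, 0.0, 319.45], [0.0, 421.51, 202.75], [0.0, 0.0, 1.0]] [ 2.0226 -0.5773  0.3325] [-0.4957  0.1345  1.0228]
```

View pics/top0.png

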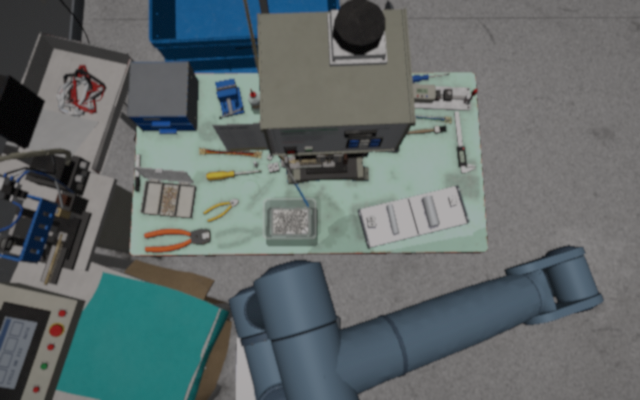

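The plate is near pixel (413,217), with the pins on it around (393,218) and (431,210) and the line between them. I'll zoom in on it.

```bash
python3 - <<'E'
import cv2,numpy as np
a=cv2.imread("pics/top0.png")[175:260,345:485]
cv2.imwrite("pics/top0c.png",cv2.resize(a,None,fx=5.5,fy=5.5,interpolation=cv2.INTER_CUBIC))
E
```

```text
(no output)
```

View pics/top0c.png

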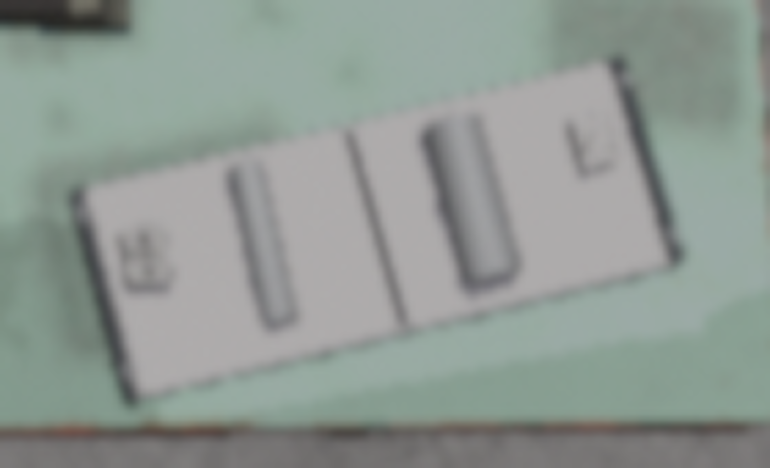

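The thick pin is at crop (471,203), to the right of the line. The line runs (351,132)–(404,326) and the slim pin is at (263,246).

```bash
cat > h.py <<'E'
import cv2,numpy as np
from scipy.spatial.transform import Rotation as R
from bench import env,optics
def ray(uv,z,K,Rwc,o):
    uv=np.atleast_2d(np.array(uv,float)); d=np.c_[uv,np.ones(len(uv))]@np.linalg.inv(K).T@Rwc.T
    return o+d*((z-o[2])/d[:,2])[:,None]
def fixed(n):
    c=optics.read_camera(n); Rm=cv2.Rodrigues(np.array(c["rvec"]))[0]
    return c["image"],np.array(c["intrinsics"]),Rm.T,-Rm.T@np.ravel(c["tvec"])
def wrist():
    s=env.sense(); c=optics.read_camera("wrist"); T=np.array(c["T_tool_cam"])
    Rt=R.from_euler("xyz",s["tool_rot"],degrees=True).as_matrix()
    return c["image"],np.array(c["intrinsics"]),Rt@T[:3,:3],np.array(s["position"])+Rt@T[:3,3]
def st():
    s=env.sense(); print(round(s["time_s"],2),np.round(s["position"],4),np.round(s["tool_rot"],2),np.round(s["force"],1),s["width"])
E
python3 - <<'E'
from h import *
i,K,Rw,o=fixed("top")
f=lambda p,z:ray(np.array(p)/5.5+[345,175],z,K,Rw,o)
c=f([(78,190),(618,62),(680,262),(130,402)],.012);print("plate",c.round(4),c.mean(0))
l=f([(351,132),(404,326)],.012);print("line",l.round(4),l.mean(0),np.degrees(np.arctan2(*(l[0]-l[1])[[1,0]])))
p=f([(452,125),(494,280)],.028);print("pin",p.round(4),p.mean(0),np.degrees(np.arctan2(*(p[0]-p[1])[[1,0]])))
print("slim",f([(263,246)],.022))
w=wrist();print(w[1],optics.read_camera("wrist")["T_tool_cam"]);st()
E
```

```text
plate [[ 0.508  -0.2092  0.012 ]
 [ 0.5778 -0.5133  0.012 ]
 [ 0.4645 -0.5406  0.012 ]
 [ 0.3905 -0.2344  0.012 ]] [ 0.48520626 -0.3743908   0.012     ]
line [[ 0.5393 -0.3619  0.012 ]
 [ 0.4306 -0.3862  0.012 ]] [ 0.48495032 -0.37407942  0.012     ] 12.613984959511182
pin [[ 0.5396 -0.4145  0.028 ]
 [ 0.4534 -0.4331  0.028 ]] [ 0.49648169 -0.42379565  0.028     ] 12.131444477964076
slim [[ 0.47423144 -0.30875064  0.022     ]]
[[355.23691925   0.         323.35960369]
 [  0.         355.23691925 198.6887252 ]
 [  0.           0.           1.        ]] [[ 6.43534403e-04 -9.61343923e-01 -2.75349683e-01  6.96104585e-02]
 [ 9.99999662e-01  7.59519443e-04 -3.14600744e-04 -1.88651692e-04]
 [ 5.11572951e-04 -2.75349388e-01  9.61344087e-01  3.02670108e-02]
 [ 0.00000000e+00  0.00000000e+00  0.00000000e+00  1.00000000e+00]]
0.25 [ 0.2826 -0.5853  0.4042] [-1.7995e+02 -1.0000e-02  2.5770e+01] [ 0.1  0.2 -0.3] 0.085238894848215
```

Request:
{"api": "play_rows", "payload": {"series": [{"grip":0,"delta_pos":[3.3,-0.65,1.0],"turn":0},{"grip":0,"delta_pos":[3.3,-0.65,1.0],"turn":0},{"grip":0,"delta_pos":[3.3,-0.65,1.0],"turn":0},{"grip":0,"delta_pos":[3.3,-0.65,1.0],"turn":0},{"grip":0,"delta_pos":[3.3,-0.65,1.0],"turn":0},{"grip":0,"delta_pos":[3.3,-0.65,1.0],"turn":0},{"grip":0,"delta_pos":[3.3,-0.65,1.0],"turn":0},{"grip":0,"delta_pos":[3.3,-0.65,1.0],"turn":0}], "force": 30}}

```text
time_s: 1.05
position: [0.4987, -0.4227, 0.3242]
tool_rot: [-180.0, 0.0, 25.8]
force: [0.2, -0.1, -0.6]
width: 0.0001
```

Request:
{"api": "play_rows", "payload": {"series": [{"grip":0,"delta_pos":[0,0,0],"turn":-0.149},{"grip":0,"delta_pos":[0,0,0],"turn":-0.149},{"grip":0,"delta_pos":[0,0,0],"turn":-0.149},{"grip":0,"delta_pos":[0,0,0],"turn":-0.149},{"grip":0,"delta_pos":[0,0,0],"turn":-0.149},{"grip":0,"delta_pos":[0,0,0],"turn":-0.149},{"grip":0,"delta_pos":[0,0,0],"turn":-0.149},{"grip":0,"delta_pos":[0,0,0],"turn":-0.149}]}}

```text
time_s: 1.85
position: [0.4977, -0.4237, 0.3245]
tool_rot: [-180.0, -0.0, 94.4]
force: [-0.4, 0.7, 0.7]
width: -0.0001
```

Request:
{"api": "play_rows", "payload": {"series": [{"grip":0,"delta_pos":[0,0,0],"turn":-0.149},{"grip":0,"delta_pos":[0,0,0],"turn":0},{"grip":0,"delta_pos":[0,0,0],"turn":0},{"grip":0,"delta_pos":[0,0,0],"turn":0}]}}

```text
time_s: 2.25
position: [0.4977, -0.4237, 0.3246]
tool_rot: [-180.0, -0.0, 102.5]
force: [-0.0, 0.3, -0.1]
width: 0.0003
```

```bash
python3 - <<'E'
from h import *
st()
i,K,Rw,o=wrist(); cv2.imwrite("pics/w1.png",i); np.savez("w1.npz",K=K,Rw=Rw,o=o)
E
```

```text
2.25 [ 0.4977 -0.4237  0.3246] [-180.     -0.    102.49] [-0.   0.3 -0.1] 0.0002905711356332906
```

View pics/w1.png

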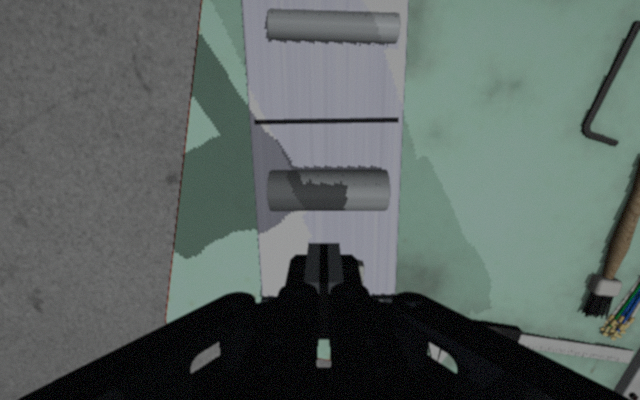

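The line runs (256,122)–(398,119), the thick pin spans about x 268–390, y 168–211, and the closed fingertips are at (324,245). I'll zoom in for exact edges.

```bash
python3 - <<'E'
import cv2
a=cv2.imread("pics/w1.png")[105:255,245:410]
a=cv2.convertScaleAbs(a,alpha=1.5)
cv2.imwrite("pics/w1c.png",cv2.resize(a,None,fx=4,fy=4,interpolation=cv2.INTER_CUBIC))
E
```

```text
(no output)
```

View pics/w1c.png

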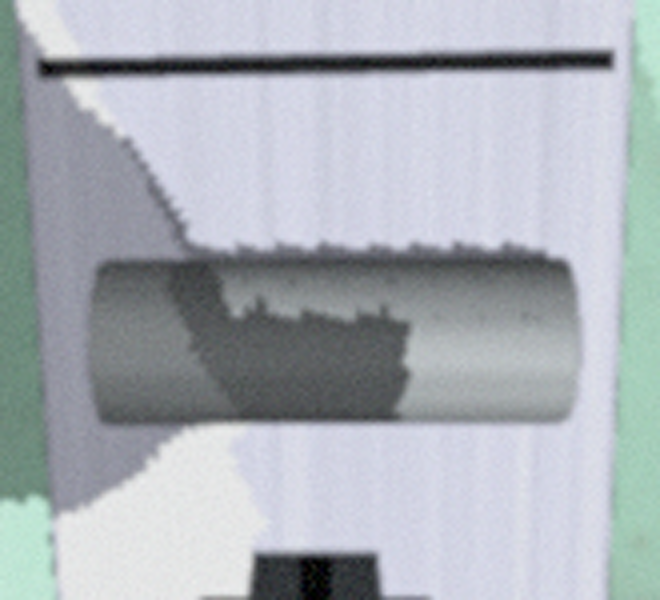

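```bash
cat >> h.py <<'E'
YAW=None
def solve(K,Rw,o,line,top,bot,r=.016):
    L=ray(line,.012,K,Rw,o); u=L[1]-L[0]
    if u[0]<0:u=-u
    u/=np.linalg.norm(u); v=np.array([-u[1],u[0],0]); m=L.mean(0)
    h=.012+r; pts=[]
    dirs=lambda uv:(np.c_[np.array(uv,float),np.ones(len(uv))]@np.linalg.inv(K).T@Rw.T)
    for a,b in zip(dirs(top),dirs(bot)):
        # project on v-z plane, bisect
        A=np.array([a@v,a[2]]);B=np.array([b@v,b[2]]);A/=np.linalg.norm(A);B/=np.linalg.norm(B);C=A+B
        yc=(o-m)@v+C[0]*(h-o[2])/C[1]
        xc=np.mean([((o+d*((h-o[2])/d[2])-m)@u) for d in (a,b)])
        pts.append([xc,yc])
    p=np.array(pts); cx=np.polyfit(p[:,0],p[:,1],1)
    ang=np.degrees(np.arctan2(u[1],u[0]))
    print("line mid",m.round(4),"yaw",ang.round(2),"len",np.linalg.norm(L[1]-L[0]).round(4))
    print("pin in line frame",p.round(4),"mid",p.mean(0).round(4),"rel yaw",np.degrees(np.arctan(cx[0])).round(2),"world",(m+u*p.mean(0)[0]+v*p.mean(0)[1]).round(4))
E
python3 - <<'E'
from h import *
d=np.load("w1.npz");g=lambda p:np.array(p)/4+[245,105]
solve(d["K"],d["Rw"],d["o"],g([(40,68),(612,60)]),g([(100,261),(570,259)]),g([(100,423),(570,420)]))
for z in(.012,.152): print(ray(g([(314,555)]),z,d["K"],d["Rw"],d["o"]))
E
```

```text
line mid [ 0.4885 -0.3724  0.012 ] yaw 13.31 len 0.1113
pin in line frame [[-0.0445 -0.0511]
 [ 0.0466 -0.0519]] mid [ 0.0011 -0.0515] rel yaw -0.46 world [ 0.5014 -0.4222  0.012 ]
[[ 0.50859976 -0.47346963  0.012     ]]
[[ 0.49562443 -0.41499125  0.152     ]]
```

Request:
{"api": "play_rows", "payload": {"series": [{"grip":0,"delta_pos":[-0.6,0.4,0],"turn":0},{"grip":0,"delta_pos":[0,0,3],"turn":0},{"grip":0,"delta_pos":[0,0,3],"turn":0},{"grip":0,"delta_pos":[0,0,3],"turn":0},{"grip":0,"delta_pos":[0,0,1],"turn":0},{"grip":0,"delta_pos":[0,0,0],"turn":0},{"grip":0,"delta_pos":[0,0,0],"turn":0}]}}

```text
time_s: 3.0
position: [0.5035, -0.4293, 0.2261]
tool_rot: [179.9, 0.1, 102.6]
force: [-0.4, 0.7, 1.0]
width: 0.0002
```

Request:
{"api": "play_rows", "payload": {"series": [{"grip":0,"delta_pos":[0,0,0.2],"turn":0},{"grip":0,"delta_pos":[0,0,0.2],"turn":0},{"grip":0,"delta_pos":[0,0,0.2],"turn":0},{"grip":0,"delta_pos":[0,0,0.1],"turn":0},{"grip":0,"delta_pos":[0,0,0],"turn":0}]}}

```text
time_s: 3.5
position: [0.5029, -0.4287, 0.2176]
tool_rot: [-180.0, -0.0, 102.6]
force: [-0.4, 0.6, -0.2]
width: -0.0
```

Request:
{"api": "play_rows", "payload": {"series": [{"grip":0,"delta_pos":[0,0,0.05],"turn":0},{"grip":0,"delta_pos":[0,0,0.05],"turn":0},{"grip":0,"delta_pos":[0,0,0],"turn":0}]}}

```text
time_s: 3.8
position: [0.5031, -0.4291, 0.2173]
tool_rot: [180.0, 0.1, 102.6]
force: [-1.5, -0.3, 3.3]
width: -0.0
```

Request:
{"api": "play_rows", "payload": {"series": [{"grip":0,"delta_pos":[0,0,0.1],"turn":0},{"grip":0,"delta_pos":[0,0,0],"turn":0}]}}

```text
time_s: 4.0
position: [0.5032, -0.4296, 0.2173]
tool_rot: [180.0, 0.1, 102.6]
force: [-2.8, -0.5, 8.0]
width: 0.0003
```

Request:
{"api": "play_rows", "payload": {"series": [{"grip":0,"delta_pos":[0.1,0,0.05],"turn":0},{"grip":0,"delta_pos":[0.4,0,0],"turn":0},{"grip":0,"delta_pos":[0.4,0,0],"turn":0},{"grip":0,"delta_pos":[0.3,0,0],"turn":0},{"grip":0,"delta_pos":[0,0,0],"turn":0}]}}

```text
time_s: 4.5
position: [0.5006, -0.4178, 0.2173]
tool_rot: [180.0, 0.2, 102.6]
force: [-3.1, 0.3, 8.7]
width: -0.0003
```

Request:
{"api": "play_rows", "payload": {"series": [{"grip":0,"delta_pos":[0.4,0,0],"turn":0},{"grip":0,"delta_pos":[0.4,0,0],"turn":0},{"grip":0,"delta_pos":[0.4,0,0],"turn":0},{"grip":0,"delta_pos":[0.2,0,0],"turn":0},{"grip":0,"delta_pos":[0,0,0],"turn":0},{"grip":0,"delta_pos":[0,0,0],"turn":0}]}}

```text
time_s: 5.1
position: [0.4975, -0.4043, 0.2173]
tool_rot: [180.0, 0.2, 102.6]
force: [-3.5, 0.0, 9.8]
width: -0.0
```

Request:
{"api": "play_rows", "payload": {"series": [{"grip":0,"delta_pos":[0,0,-0.2],"turn":0},{"grip":0,"delta_pos":[0,0,-0.5],"turn":0},{"grip":0,"delta_pos":[0,0,-2.5],"turn":0},{"grip":0,"delta_pos":[-2.5,0,-3],"turn":0},{"grip":0,"delta_pos":[-2,0,0],"turn":0},{"grip":0,"delta_pos":[0,0,0],"turn":0},{"grip":0,"delta_pos":[0,0,0],"turn":0}]}}

```text
time_s: 5.8
position: [0.5068, -0.4469, 0.2762]
tool_rot: [-180.0, -0.1, 102.6]
force: [-1.0, 0.2, -0.5]
width: 0.0002
```

```bash
python3 - <<'E'
from h import *
st()
i,K,Rw,o=wrist(); np.savez("w2.npz",K=K,Rw=Rw,o=o); cv2.imwrite("pics/w2full.png",i)
a=cv2.convertScaleAbs(i[80:280,220:420],alpha=1.5)
cv2.imwrite("pics/w2.png",cv2.resize(a,None,fx=3,fy=3,interpolation=cv2.INTER_CUBIC))
E
```

```text
5.8 [ 0.5068 -0.4469  0.2762] [-1.7996e+02 -1.1000e-01  1.0259e+02] [-1.   0.2 -0.5] 0.00020421774212177123
```

View pics/w2.png

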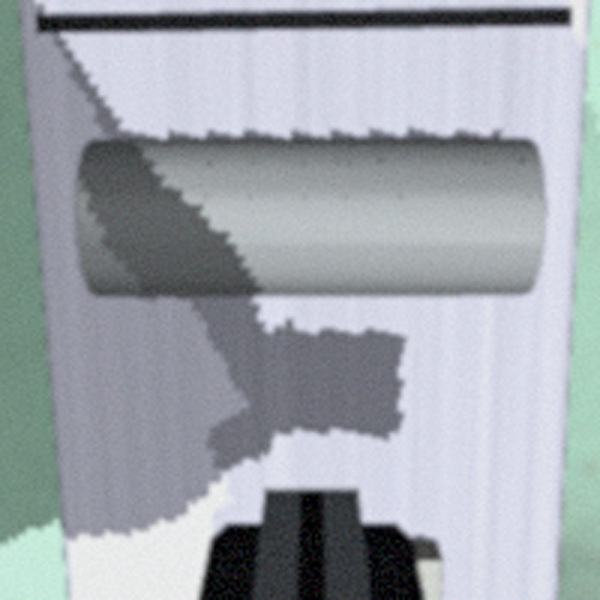

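Line at (38,24)–(570,15); pin edges (90,142)–(530,139) and (95,297)–(530,293).

```bash
python3 - <<'E'
from h import *
d=np.load("w2.npz");g=lambda p:np.array(p)/3+[220,80]
solve(d["K"],d["Rw"],d["o"],g([(38,24),(570,15)]),g([(90,142),(530,139)]),g([(95,297),(530,293)]))
E
```

```text
line mid [ 0.4883 -0.3722  0.012 ] yaw 13.55 len 0.1115
pin in line frame [[-0.0439 -0.0391]
 [ 0.0458 -0.0398]] mid [ 0.0009 -0.0394] rel yaw -0.45 world [ 0.4985 -0.4103  0.012 ]
```

Request:
{"api": "play_rows", "payload": {"series": [{"grip":0,"delta_pos":[3.1,0,0],"turn":0},{"grip":0,"delta_pos":[0,0,3],"turn":0},{"grip":0,"delta_pos":[0,0,2.3],"turn":0},{"grip":0,"delta_pos":[0,0,0],"turn":0},{"grip":0,"delta_pos":[0,0,0.4],"turn":0},{"grip":0,"delta_pos":[0,0,0.3],"turn":0},{"grip":0,"delta_pos":[0,0,0.2],"turn":0},{"grip":0,"delta_pos":[0,0,0],"turn":0}]}}

```text
time_s: 6.65
position: [0.5009, -0.418, 0.2173]
tool_rot: [179.9, 0.2, 102.6]
force: [-0.4, -0.5, 4.2]
width: 0.0001
```

Request:
{"api": "play_rows", "payload": {"series": [{"grip":0,"delta_pos":[0.2,0,0],"turn":0},{"grip":0,"delta_pos":[0.4,0,0],"turn":0},{"grip":0,"delta_pos":[0.4,0,0],"turn":0},{"grip":0,"delta_pos":[0.4,0,0],"turn":0},{"grip":0,"delta_pos":[0.4,0,0],"turn":0},{"grip":0,"delta_pos":[0.4,0,0],"turn":0},{"grip":0,"delta_pos":[0.3,0,0],"turn":0},{"grip":0,"delta_pos":[0.1,0,0],"turn":0}]}}

```text
time_s: 7.45
position: [0.4951, -0.3922, 0.2173]
tool_rot: [179.9, 0.2, 102.6]
force: [-1.6, -0.3, 6.0]
width: 0.0002
```

Request:
{"api": "play_rows", "payload": {"series": [{"grip":0,"delta_pos":[0,0,0],"turn":0},{"grip":0,"delta_pos":[0,0,0],"turn":0}]}}

```text
time_s: 7.65
position: [0.4951, -0.3924, 0.2173]
tool_rot: [179.9, 0.2, 102.6]
force: [-2.6, -0.1, 7.2]
width: 0.0003
```

Request:
{"api": "play_rows", "payload": {"series": [{"grip":0,"delta_pos":[0,0,-0.3],"turn":0},{"grip":0,"delta_pos":[0,0,-0.9],"turn":0},{"grip":0,"delta_pos":[-1.3,0,0],"turn":0},{"grip":0,"delta_pos":[0,0,0],"turn":0},{"grip":0,"delta_pos":[0,0,0.7],"turn":0},{"grip":0,"delta_pos":[0,0,0.3],"turn":0},{"grip":0,"delta_pos":[0,0,0.25],"turn":0},{"grip":0,"delta_pos":[0,0,0],"turn":0}]}}

```text
time_s: 8.45
position: [0.4978, -0.4059, 0.2171]
tool_rot: [-180.0, 0.2, 102.6]
force: [-5.0, -2.3, 12.1]
width: 0.0
```

Request:
{"api": "play_rows", "payload": {"series": [{"grip":0,"delta_pos":[0.2,0,0],"turn":0},{"grip":0,"delta_pos":[0.4,0,0],"turn":0},{"grip":0,"delta_pos":[0.4,0,0],"turn":0},{"grip":0,"delta_pos":[0.4,0,0],"turn":0},{"grip":0,"delta_pos":[0.4,0,0],"turn":0},{"grip":0,"delta_pos":[0.4,0,0],"turn":0},{"grip":0,"delta_pos":[0.3,0,0],"turn":0},{"grip":0,"delta_pos":[0.1,0,0],"turn":0}]}}

```text
time_s: 9.25
position: [0.4921, -0.3802, 0.2172]
tool_rot: [-180.0, 0.2, 102.6]
force: [-5.5, -1.8, 14.1]
width: 0.0002
```

Request:
{"api": "play_rows", "payload": {"series": [{"grip":0,"delta_pos":[0,0,0],"turn":0},{"grip":0,"delta_pos":[0,0,0],"turn":0}]}}

```text
time_s: 9.45
position: [0.4921, -0.3803, 0.2171]
tool_rot: [-180.0, 0.2, 102.6]
force: [-6.7, -0.7, 14.0]
width: 0.0001
```

Request:
{"api": "play_rows", "payload": {"series": [{"grip":0,"delta_pos":[0,0,-0.3],"turn":0},{"grip":0,"delta_pos":[0,0,-0.9],"turn":0},{"grip":0,"delta_pos":[0,0,-2.5],"turn":0},{"grip":0,"delta_pos":[-2.5,0,-2.5],"turn":0},{"grip":0,"delta_pos":[-2.5,0,0],"turn":0},{"grip":0,"delta_pos":[0,0,0],"turn":0},{"grip":0,"delta_pos":[0,0,0],"turn":0}]}}

```text
time_s: 10.15
position: [0.5025, -0.4274, 0.2758]
tool_rot: [-180.0, -0.1, 102.6]
force: [0.0, 0.4, 0.3]
width: 0.0002
```

```bash
python3 - <<'E'
from h import *
st()
i,K,Rw,o=wrist(); np.savez("w3.npz",K=K,Rw=Rw,o=o); cv2.imwrite("pics/w3full.png",i)
a=cv2.convertScaleAbs(i[80:280,220:420],alpha=1.5)
cv2.imwrite("pics/w3.png",cv2.resize(a,None,fx=3,fy=3,interpolation=cv2.INTER_CUBIC))
E
```

```text
10.15 [ 0.5025 -0.4274  0.2758] [-1.7996e+02 -1.1000e-01  1.0259e+02] [0.  0.4 0.3] 0.00019726330483858952
```

View pics/w3.png

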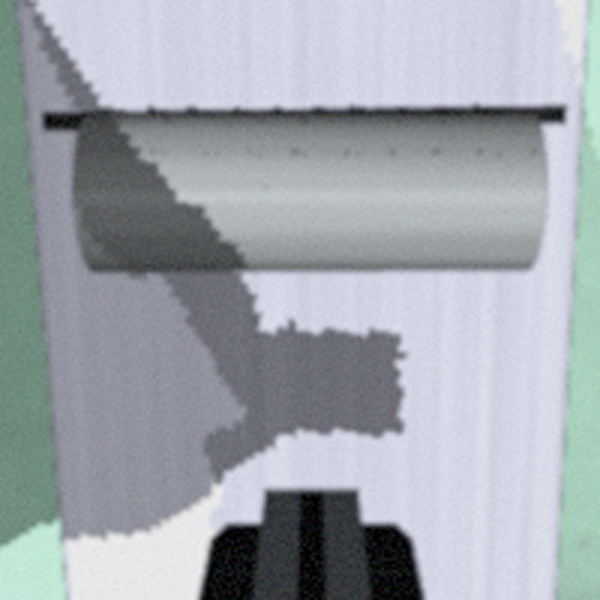

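Line ends (44,121) and (566,114); pin bottom edge (92,272)–(530,270), top edge about (90,115)–(530,113).

```bash
python3 - <<'E'
from h import *
d=np.load("w3.npz");g=lambda p:np.array(p)/3+[220,80]
solve(d["K"],d["Rw"],d["o"],g([(44,121),(566,114)]),g([(90,115),(530,113)]),g([(92,272),(530,269.5)]))
E
```

```text
line mid [ 0.4885 -0.3722  0.012 ] yaw 13.38 len 0.1119
pin in line frame [[-0.0436 -0.0138]
 [ 0.0457 -0.0145]] mid [ 0.001  -0.0142] rel yaw -0.45 world [ 0.4928 -0.3858  0.012 ]
```

Request:
{"api": "play_rows", "payload": {"series": [{"grip":0,"delta_pos":[3.55,0,0],"turn":0},{"grip":0,"delta_pos":[0,0,3],"turn":0},{"grip":0,"delta_pos":[0,0,2.3],"turn":0},{"grip":0,"delta_pos":[0,0,0],"turn":0},{"grip":0,"delta_pos":[0,0,0.4],"turn":0},{"grip":0,"delta_pos":[0,0,0.3],"turn":0},{"grip":0,"delta_pos":[0,0,0.17],"turn":0},{"grip":0,"delta_pos":[0,0,0],"turn":0}]}}

```text
time_s: 11.0
position: [0.4956, -0.3941, 0.2173]
tool_rot: [179.9, 0.2, 102.6]
force: [-1.1, -0.8, 3.9]
width: 0.0
```

Request:
{"api": "play_rows", "payload": {"series": [{"grip":0,"delta_pos":[0.2,0,0],"turn":0},{"grip":0,"delta_pos":[0.4,0,0],"turn":0},{"grip":0,"delta_pos":[0.5,0,0],"turn":0},{"grip":0,"delta_pos":[0.5,0,0],"turn":0},{"grip":0,"delta_pos":[0.5,0,0],"turn":0},{"grip":0,"delta_pos":[0.4,0,0],"turn":0},{"grip":0,"delta_pos":[0.3,0,0],"turn":0},{"grip":0,"delta_pos":[0.05,0,0],"turn":0}]}}

```text
time_s: 11.8
position: [0.4892, -0.366, 0.2172]
tool_rot: [179.9, 0.2, 102.6]
force: [-2.5, 0.1, 7.5]
width: 0.0003
```

Request:
{"api": "play_rows", "payload": {"series": [{"grip":0,"delta_pos":[0,0,0],"turn":0},{"grip":0,"delta_pos":[0,0,0],"turn":0}]}}

```text
time_s: 12.0
position: [0.4893, -0.3662, 0.2173]
tool_rot: [179.9, 0.2, 102.6]
force: [-2.4, -0.1, 7.5]
width: -0.0001
```

Request:
{"api": "play_rows", "payload": {"series": [{"grip":0,"delta_pos":[0,0,-0.3],"turn":0},{"grip":0,"delta_pos":[0,0,-0.9],"turn":0},{"grip":0,"delta_pos":[0,0,-2.5],"turn":0},{"grip":0,"delta_pos":[-2.5,0,-2.5],"turn":0},{"grip":0,"delta_pos":[-2.5,0,0],"turn":0},{"grip":0,"delta_pos":[0,0,0],"turn":0},{"grip":0,"delta_pos":[0,0,0],"turn":0}]}}

```text
time_s: 12.7
position: [0.4995, -0.4139, 0.2768]
tool_rot: [-180.0, -0.1, 102.6]
force: [0.4, 0.1, 0.2]
width: -0.0003
```

```bash
python3 - <<'E'
from h import *
st()
i,K,Rw,o=wrist(); np.savez("w4.npz",K=K,Rw=Rw,o=o); cv2.imwrite("pics/w4full.png",i)
a=cv2.convertScaleAbs(i[80:280,220:420],alpha=1.5)
cv2.imwrite("pics/w4.png",cv2.resize(a,None,fx=3,fy=3,interpolation=cv2.INTER_CUBIC))
E
```

```text
12.7 [ 0.4995 -0.4139  0.2768] [-1.7999e+02 -6.0000e-02  1.0258e+02] [0.4 0.1 0.2] -0.0002724686085408066
```

View pics/w4.png

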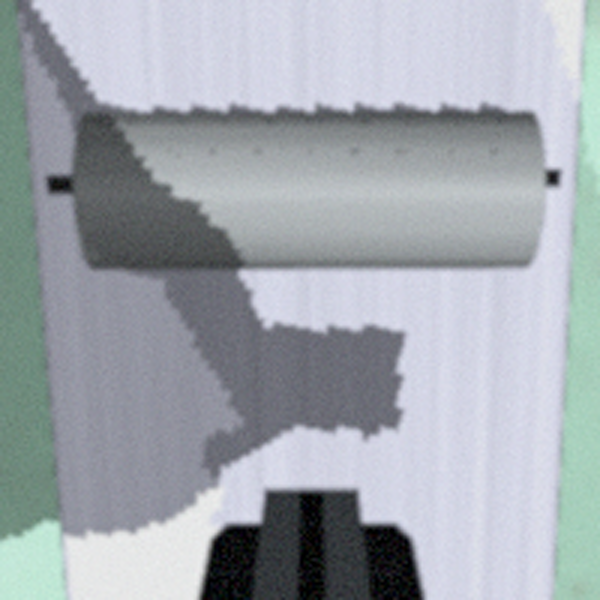

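Line stubs at (48–72,184.5) and (546–559,178); pin edges about (90,114)–(530,112) and (92,269)–(530,267). I'll check with code, using direct edge profiles too.

```bash
python3 - <<'E'
from h import *
d=np.load("w4.npz");g=lambda p:np.array(p)/3+[220,80]
solve(d["K"],d["Rw"],d["o"],g([(48,184.7),(559,177.8)]),g([(90,114),(530,112)]),g([(92,269),(530,267)]))
i=cv2.cvtColor(cv2.imread("pics/w4full.png"),cv2.COLOR_BGR2GRAY)
for c in (240,300,340,380,404): print(c,i[:,c-2:c+3].mean(1)[112:174].astype(int).tolist())
E
```

```text
line mid [ 0.4884 -0.3724  0.012 ] yaw 13.39 len 0.1118
pin in line frame [[-0.0433  0.0002]
 [ 0.0464 -0.0006]] mid [ 0.0016 -0.0002] rel yaw -0.51 world [ 0.4899 -0.3723  0.012 ]
240 [81, 87, 93, 96, 94, 99, 99, 103, 102, 101, 100, 102, 102, 101, 101, 103, 102, 102, 101, 103, 103, 101, 102, 102, 103, 96, 69, 36, 17, 14, 13, 35, 65, 91, 100, 103, 101, 101, 102, 101, 102, 103, 102, 100, 101, 101, 103, 101, 102, 102, 102, 101, 101, 101, 101, 100, 102, 101, 101, 101, 100, 101]
300 [141, 140, 130, 104, 78, 63, 61, 65, 71, 79, 85, 93, 92, 93, 96, 99, 102, 105, 108, 110, 111, 111, 112, 115, 115, 118, 119, 121, 124, 125, 126, 127, 128, 128, 127, 123, 122, 121, 120, 120, 119, 117, 117, 116, 114, 114, 111, 109, 106, 105, 98, 86, 81, 76, 67, 56, 55, 79, 109, 119, 117, 105]
340 [144, 140, 121, 98, 77, 62, 57, 60, 64, 75, 81, 88, 89, 91, 94, 97, 101, 100, 98, 105, 107, 109, 111, 111, 114, 115, 118, 121, 122, 125, 127, 127, 128, 128, 124, 124, 122, 121, 120, 120, 118, 118, 117, 117, 117, 114, 113, 110, 108, 106, 104, 100, 101, 95, 89, 79, 81, 107, 131, 140, 142, 140]
380 [141, 137, 122, 107, 88, 68, 56, 63, 65, 74, 81, 85, 86, 89, 90, 95, 98, 101, 104, 105, 105, 108, 108, 108, 111, 113, 117, 118, 121, 124, 126, 129, 129, 128, 127, 124, 122, 122, 122, 120, 120, 119, 119, 118, 116, 115, 114, 112, 109, 107, 105, 103, 102, 97, 88, 82, 84, 107, 132, 142, 143, 142]
404 [144, 145, 144, 145, 145, 145, 146, 144, 145, 145, 146, 146, 144, 145, 144, 144, 146, 146, 142, 144, 145, 145, 145, 136, 102, 60, 44, 48, 50, 77, 113, 137, 145, 145, 144, 145, 145, 144, 145, 145, 144, 145, 145, 145, 145, 146, 145, 145, 145, 146, 145, 145, 146, 145, 145, 144, 144, 145, 146, 145, 145, 145]
```

The pin is centred on the line within a fraction of a millimetre and about 0.5° off parallel. I'll back the hand away and do a final check.

Request:
{"api": "play_rows", "payload": {"series": [{"grip":0,"delta_pos":[-2,0,-3],"turn":0},{"grip":0,"delta_pos":[-3,0,-3],"turn":0},{"grip":0,"delta_pos":[-3,0,-3],"turn":0},{"grip":0,"delta_pos":[-3,0,-2],"turn":0},{"grip":0,"delta_pos":[-2,0,0],"turn":0},{"grip":0,"delta_pos":[0,0,0],"turn":0},{"grip":0,"delta_pos":[0,0,0],"turn":0},{"grip":0,"delta_pos":[0,0,0],"turn":0}]}}

```text
time_s: 13.55
position: [0.5281, -0.5394, 0.3855]
tool_rot: [-179.9, -0.2, 102.7]
force: [0.4, 0.3, 0.4]
width: 0.0001
```

```bash
python3 - <<'E'
from h import *
st()
t=fixed("top")[0][175:260,345:485]; w=wrist()[0]
t=cv2.resize(t,(560,340),interpolation=cv2.INTER_CUBIC); w=cv2.resize(w[:260],(560,227))
cv2.imwrite("pics/final.png",np.vstack([t,w]))
E
```

```text
13.55 [ 0.5281 -0.5394  0.3855] [-179.94   -0.18  102.67] [0.4 0.3 0.4] 0.00013741962197660543
```

View pics/final.png

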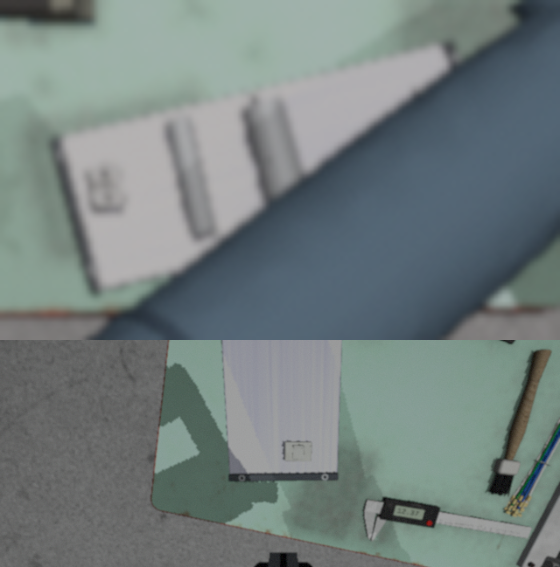

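The top view shows the thick pin over the line at (272,150). The slim pin, block and housing are in their places, and the hand is clear.

```bash
python3 -c "
from bench import job
print(job.hand_in())"
```

```text
the job is handed in; nothing more can be done
None
```

The thick pin now lies along the marked line and covers it, and the job is handed in at about 13.6 s of the 48 s allowed. I rolled it about 51 mm in four strokes, pressing the closed fingertips on its top at 4–14 N. It was not pinched, lifted or pushed from the side.

- **Position:** the last close wrist picture puts the pin's axis 0.2 mm from the line's centre, about 0.5° off parallel. The line shows only as stubs beyond the pin's two ends. The pin was already about 0.45° off parallel at the start, and I left that uncorrected.
- **Final view:** the hand is clear with no force on it. The top camera shows the slim pin, the connector housing and the visible part of the plate where they were. The arm hid the near end of the thick pin and the plate's right end in that view.
- **Disagreement:** the two cameras' estimates differed by up to about 5 mm in position and 0.7° in line direction. I steered by the pin's position relative to the line in the wrist camera instead. Measured rolling was about 0.47–0.49 of the finger travel on the first three strokes, against the expected 0.5, which is within my edge-reading error.

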